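Clamp a wheel flange in the toggle fixture

ROBOT

A 6-joint arm with a two-finger parallel gripper is mounted at the origin on a cart in front of the work surface, level with it; the furniture and walls round the work are solid. World frame = base frame: x ahead of the robot, y to its left, z up, the work surface at z = 0. Lengths are in m, angles in rad, forces in N, time in s.
With the tool pointing down it reaches from about 0.25 to 0.725 m from the base axis. Payload 4 kg.
Tool frame: the origin (TCP) lies midway between the tips of the shut fingers; the grasp point (between the pads) lies 19 mm behind it; z points along the fingers, y is the line along which they close (so a half turn about z gives the same grasp; the last joint's range is limited). The gripper opens to 85 mm and grips with 20 to 120 N. Pads are 22 mm wide; open, the fingers measure 114 mm over their backs; the gripper's body (76 mm by 85 mm) begins 54 mm behind the grasp point. The pads swing forward as they close: fully open they stand 13 mm farther back than shut.
Start: joints at [1.201, 0.241, 0.005, 1.335, 0, 1.571], TCP at [0.181, 0.466, 0.231] pointing down, gripper open.
Joint ranges: [-2.72, 2.72], [-1.05, 1.87], [-1.09, 1.28], [-1.99, 2.15], [-1.42, 1.44], [-3.14, 3.14]. Speed limits (rad/s): [2.79, 2.79, 3.14, 3.14, 3.14, 3.14].

INTERFACE

Orientations are given as a unit quaternion [x, y, z, w].
In Python, from workcell import bot gives the robot as it stands. The module is installed in compiled form; this text tells all that it offers.
- The arm moves only by the tool jog_arm, never from a script. Its argument "deltas" is a list of rows, each an object with "fingers": the opening, from 0 (shut) to 1 (fully open); "delta_pos": the shift along the tool's x, y, z normalised to -1 to 1, where 1 is 300 mm, a list of three; "yaw": the turn about the tool's z normalised to -1 to 1, where 1 is pi/4 rad. A call has 1 to 12 rows; each row is the pose to reach, as a shift and turn from the pose commanded when the call began, along the tool's axes at that moment; what a row does not reach only later rows make up. A row lasts 1/10 s, in which the tool goes at most 50 mm and 8.59 degrees, less where a joint would pass 70% of its speed; a pose out of reach is approached as far as the arm can. A call with a number of a shift or a turn outside -1 to 1 is refused whole. A call with a gripper value outside its range is refused whole. The fingers move at their own pace and stop on an object; the grip force is fixed at half the most. Time passes only in rows, so rows that repeat a pose let the fingers close. It gives the time, the measured TCP pose, the force, the opening and the grip force at its end, in the units of the state.
- bot.get_obs(): the state, without advancing time (a new reading comes with each control period).
- bot.camera(name): name is "scene" or "top" or "wrist"; returns a dict with "image" (420x560x3 uint8, red, green, blue), "range_z" (420x560 float32, m along the optical axis (not along the pixel's ray), 0 where there is no reading), "fx", "fy", "cx", "cy" (pixels), "rvec" (rotation vector, rad) and "tvec" (3), from world to camera coordinates, as OpenCV has them. Camera axes: x right, y down, z forward; pixel columns grow to the right and rows downward; lengths in m; the calibration is good to about 2 mm. A picture is of the moment at which its call begins.
- bot.job_done(): hands the job in; it is judged then, once.
The state is a dict: "clock": time; "joint_pos": joint angles; "joint_vel": joint speeds; "tau": joint torques, N m; "eef_pos": TCP position; "tool_rot": TCP orientation; "ft_force": force on the tool from outside, world axes, zero at the start; "ft_torque": the same for the moment, N m; "grip_width": finger opening in m; "grasp_force": force on a finger pad.
Only numpy, scipy, OpenCV 4.12 (cv2) and the standard library are available. Lean on these libraries where they do the work, as an engineer would, in place of code of your own. Each camera call takes 0.05 s, during which the arm holds its last target. There are 200 camera calls.

TASK

Load the pale steel flange, not the dark one, flat and centred on the round pad of the toggle-clamp fixture: set it down, do not drop it, and let go while the clamp is still open. Then swing the red lever over until the clamp snaps down and holds the flange by itself. Leave the other things on the table where they are.

Things in the scene. Friction and masses are not known exactly. Their poses are not given: they have to be found in the camera images.
- clamp_fixture: Toggle-clamp fixture bolted to the table: steel plate 150 x 100 x 12 mm with a round steel pad towards its front and a clamp at its rear. Origin: centre of the plate's underside. x points from the pad to the lever pivot (roughly away from the robot; the whole fixture is turned at most 0.35 rad), z up; the clamp swings in the plane y = 0.
- pad_center (a point): Centre of the top face of the round pad, 50 mm in diameter, 12 mm thick, its top 24 mm above the table; at x -45, y 0, z 24 mm in the fixture. Its axes are the fixture's. The pad is plain, without a pin.
- clamp_fixture_lever (a joint): Lever angle, rad, about the fixture's y axis. 1.39: open (start), held by a pair of over-centre springs; push the grip forward and down to shut it (about 10 N). Below about 0.5 it snaps down by itself. 0: shut with nothing under it, the foot 1 mm above the pad; with a flange on the pad it stops at about 0.1 and presses with some 6 N.
- lever_pivot (a point): Axis of the lever, at x +40, y 0, z 44 mm in the fixture; its y axis is the hinge axis. With the clamp open, the clamping arm stands up and its foot, which comes down on the pad's centre, is at about x +10, z 125 mm in the fixture, clear of the pad.
- grip_end (a point): Point on the centre line of the red grip, 10 mm from its free end, 112 mm from the pivot; moves with the lever. The grip is a round bar, 20 mm thick, 68 mm long. Open, it stands nearly upright behind the pivot: free end at x +97, z 151 mm in the fixture, lower end x +89, z 84. Shut (0), it lies over the fixture: free end x -55, z 119, rear end x +10, z 99. Push on its rear, then upper side.
- flange_1: The pale steel clamping flange: a round, slightly domed disc 47 mm in diameter and 9 mm thick, about 80 g, dome up. Origin: centre of its underside, z up. It may lie left or right of the fixture.
- flange_2: The dark grey, blackened flange, of the same size; stays where it is. Origin: centre of its underside.
- oil_can: Yellow oil can with a spout, 56 mm in diameter, 125 mm high; bystander. Origin: centre of its underside.
- glue_bottle: White bottle with a red cap, 32 mm in diameter, 92 mm high; bystander. Origin: centre of its underside.
- arbor: Steel wheel arbor standing upright, 40 mm in diameter, 72 mm high; bystander. Origin: centre of its underside.
- caliper: Caliper lying flat, 200 mm long; bystander. Origin: centre of its underside.
- bench_file: File with a wooden handle, 255 mm long; bystander. Origin: centre of its underside.
- felt_wheel: Felt wheel lying flat, 69 mm in diameter, 18 mm thick; bystander. Origin: centre of its underside.
- nut_1: Steel hexagon nut, 23 mm over its corners, 10 mm thick; bystander. Origin: centre of its underside.
Mind the look-alikes: they are no part of the job. Leave any blue look-alike of the flange_1 alone.

How it is judged:
On the way:
1. the pale flange lies flat and centred on the pad, let go, with the clamp still open (horizontal distance between flange_1 and pad_center below 0.008 m and z of flange_1 in the frame of pad_center between -0.003 and 0.003 m and angle between flange_1's own z axis and vertical below 0.07 rad and contact force between the fingers and flange_1 below 0.05 N and value of joint clamp_fixture_lever above 1 rad), for 0.2 s.
At the end, for the whole second after the job is handed in: The pale flange lies flat on the pad (within 0.07 rad and 3 mm in height), its centre within 8 mm of the pad's centre; the clamp has snapped down on it (lever between 0.05 and 0.16 rad, the fixture bearing on the flange with more than 6 N in all (foot and pad together)) and everything is at rest (horizontal distance between flange_1 and pad_center below 0.008 m and z of flange_1 in the frame of pad_center between -0.003 and 0.003 m and angle between flange_1's own z axis and vertical below 0.07 rad and value of joint clamp_fixture_lever between 0.05 and 0.16 rad and contact force between clamp_fixture and flange_1 above 6 N and linear speed of flange_1 below 0.01 m/s and velocity of joint clamp_fixture_lever between -0.05 and 0.05 rad/s); the robot touches nothing.
It fails at once if the pale flange is dropped from more than about 15 mm above the pad (z of flange_1 in the frame of pad_center above 0.01 m and contact force between anything else and flange_1 below 0.02 N and linear speed of flange_1 above 0.35 m/s).
It fails at once if the dark flange or a bystander is moved by more than 30 mm (distance of any of flange_2, oil_can, glue_bottle, arbor, caliper, bench_file, felt_wheel, nut_1 from where it was at the start of the episode above 0.03 m).
It fails at once if the oil can, the bottle or the arbor is knocked over (angle between any of oil_can, glue_bottle, arbor's own z axis and vertical above 0.5 rad).
It also fails if it takes over 54 s, if anything falls off the work surface, if the arm or the gripper's body presses on something with over 40 N, if the wrist force passes 120 N, or if a joint passes its speed limit or range.

## Working session

There is one attempt and no reset: what is moved stays moved. The work goes in short steps, Python scripts to look and compute and a tool call to move; the robot and the scene stay as the last step left them, time stands still between calls to the robot, and variables do not carry over. Pictures are saved under pics/ and viewed, at most 14 in all, crops included, and the job is handed in when it is done.

Besides the shell and the picture viewer there is one more tool, called as name([rows], argument=value, ...), one row to a line, values as JSON. jog_arm: Moves the arm, as the interface text tells. Scaled input: -1 to 1 covers 300 mm each way for a shift and pi/4 rad each way for a turn. Its arguments: {"type":"object","properties":{"deltas":{"type":"array","items":{"type":"object","properties":{"fingers":{"type":"number"},"delta_pos":{"type":"array","items":{"type":"number"}},"yaw":{"type":"number"}}}}},"required":["deltas"]}

```bash
mkdir -p pics; cat > h.py <<'E'
import numpy as np,cv2
from workcell import bot
def cam(n):
    c=bot.camera(n); R=cv2.Rodrigues(np.array(c["rvec"],float))[0]; t=np.array(c["tvec"],float).ravel()
    return c,R,t
def pts(c,R,t):
    z=c["range_z"].astype(float); v,u=np.indices(z.shape)
    P=np.stack([(u-c["cx"])/c["fx"]*z,(v-c["cy"])/c["fy"]*z,z],-1)
    W=(P-t)@R; W[z==0]=np.nan
    return W
def save(n,im): cv2.imwrite("pics/"+n,im[...,::-1])
E
python3 - <<'E'
from h import *
for n in("top","scene"):
    c,R,t=cam(n); save(n+"1.png",c["image"]); np.savez(n+".npz",im=c["image"],W=pts(c,R,t),R=R,t=t,K=[c[k] for k in("fx","fy","cx","cy")])
    print(n,-R.T@t,R[2])
o=bot.get_obs();print(o)
E
```

```text
top [ 0.40099528 -0.00688103  1.2689733 ] [ 0.08254358  0.01908763 -0.99640465]
scene [ 0.00255131 -0.48578545  0.87596627] [ 0.49099073  0.46348648 -0.73763703]
{'clock': 0.1, 'joint_pos': array([ 1.20102999e+00,  2.41369327e-01,  3.86065957e-03,  1.33524213e+00,
       -2.78399467e-05,  1.57078712e+00]), 'joint_vel': array([-0.00140842, -0.00014649,  0.00363515,  0.00090873, -0.0006468 ,
        0.00078742]), 'tau': array([-1.47127950e-03, -3.73138368e+01,  2.53009397e+01,  1.08180256e-02,
       -1.35205528e-04, -5.23381061e-06]), 'eef_pos': array([0.18049623, 0.46565992, 0.23048684]), 'tool_rot': array([ 1.83827069e-01,  9.82958114e-01, -9.63136429e-04, -1.65968007e-04]), 'ft_force': array([-0.17292734,  0.26341286, -0.58746158]), 'ft_torque': array([-0.01066067, -0.00929415, -0.02018718]), 'grasp_force': 0.0, 'grip_width': 0.08547801529013918}
```

View pics/top1.png

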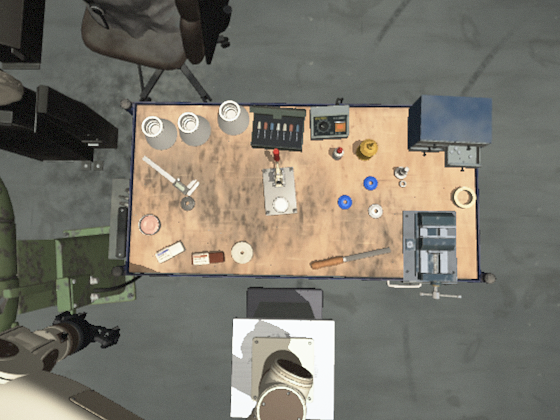

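View pics/scene1.png

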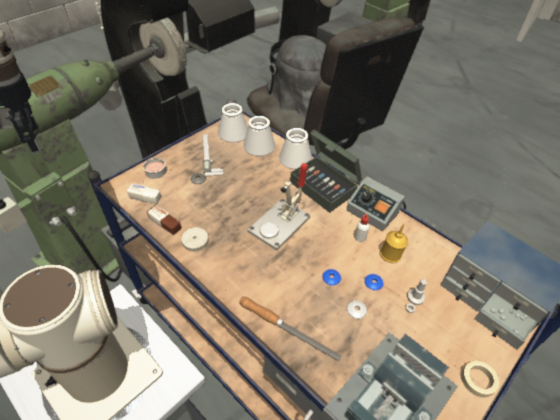

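Candidates in top view: pale disc (376,211), dark disc (188,203), blue look-alikes (345,202) and (370,184), felt wheel (242,252), and the pad itself (280,205). The pale disc at (376,211) fits "pale steel flange". I'll confirm it in an enlarged crop and measure it.

```bash
python3 - <<'E'
from h import *
d=np.load("top.npz");im=d["im"];W=d["W"]
a=cv2.resize(im[165:235,330:420],None,fx=4.4,fy=4.4,interpolation=cv2.INTER_CUBIC)
b=cv2.resize(im[140:225,245:315],None,fx=4,fy=4,interpolation=cv2.INTER_CUBIC)
o=np.zeros((345,700,3),np.uint8);o[:min(345,a.shape[0]),:a.shape[1]]=a[:345];o[:340,410:690]=b;save("crop1.png",o)
d2=np.load("scene.npz")
for nm,D,(u,v),r in(("top",d,(376,211),12),("scene",d2,(357,310),14)):
    W=D["W"];hsv=cv2.cvtColor(D["im"],cv2.COLOR_RGB2HSV)
    m=np.zeros(hsv.shape[:2],np.uint8);cv2.circle(m,(u,v),r,1,-1)
    s=(m>0)&(hsv[...,1]<60)&(hsv[...,2]>110)
    p=W[s];print(nm,s.sum(),np.nanmedian(p,0),(np.nanmin(p,0)+np.nanmax(p,0))/2,np.ptp(p,axis=0))
# fixture: plate height 5..18mm, pad 20..28
    reg=(W[...,0]>.3)&(W[...,0]<.6)&(W[...,1]>-.1)&(W[...,1]<.13)
    pl=reg&(W[...,2]>.007)&(W[...,2]<.017); pd=reg&(W[...,2]>.02)&(W[...,2]<.029)
    q=W[pl][:,:2].astype(np.float32);print("plate",cv2.minAreaRect(q))
    n,l,st,ce=cv2.connectedComponentsWithStats(pd.astype(np.uint8));k=1+np.argmax(st[1:,4]);q=W[l==k]
    print("pad",st[k,4],q.mean(0),cv2.minEnclosingCircle(q[:,:2].astype(np.float32)))
    rd=reg&(hsv[...,1]>150)&((hsv[...,0]<8)|(hsv[...,0]>172))
    q=W[rd];print("red",q.shape,q.mean(0) if len(q) else 0,q.min(0),q.max(0))
    tall=(W[...,2]>.05)&(W[...,0]>.2)&(W[...,0]<.75)&(abs(W[...,1])<.5)
    n,l,st,ce=cv2.connectedComponentsWithStats(tall.astype(np.uint8))
    for k in range(1,n):
        if st[k,4]>20: q=W[l==k];print(st[k],q.min(0).round(3),q.max(0).round(3))
E
```

```text
top 165 [ 0.49522256 -0.28528929  0.00647493] [ 0.49521826 -0.28724072  0.00440162] [0.04567062 0.04700564 0.01981717]
plate ((0.453278124332428, 0.016323693096637726), (0.2919924259185791, 0.22686290740966797), 0.8839110136032104)
pad 162 [0.50889243 0.01588521 0.02380895] ((0.5091844797134399, 0.0162074975669384), 0.024222955107688904)Traceback (most recent call last):
  File "<stdin>", line 19, in <module>
    return umr_minimum(a, axis, None, out, keepdims, initial, where)
ValueError: zero-size array to reduction operation minimum which has no identity
```

View pics/crop1.png

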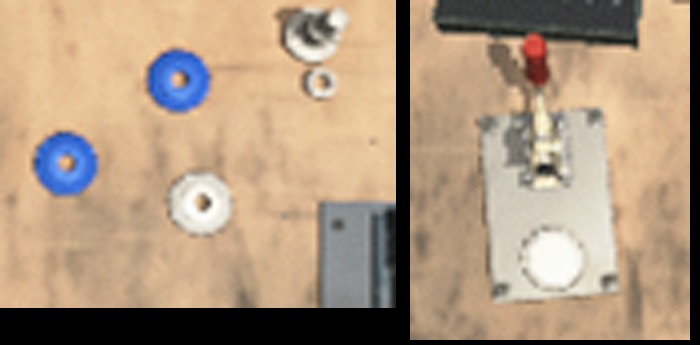

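The crop confirms it: the white disc with a small bore at (376,211) is the pale flange. The two blue ones are look-alikes, and the nut stands by the arbor. Next I need the fixture yaw, the vise's height and edge, and the wrist camera's side.

```bash
cat >> h.py <<'E'
from scipy.spatial.transform import Rotation as Ro
def plan(x,y,z,ang):
    "deltas in units to a world TCP pose; ang=world angle (deg) of tool y"
    o=bot.get_obs();R=Ro.from_quat(o["tool_rot"]).as_matrix();p=o["eef_pos"]
    d=R.T@(np.array([x,y,z])-p)/.3;a=np.degrees(np.arctan2(R[1,1],R[0,1]))
    dy=-(ang-a);dy=(dy+180)%360-180
    print("at",p.round(4),"ang",round(a,1),"delta",d.round(4),"yaw",round(dy/45,4),"clock",round(o["clock"],1),"F",o["ft_force"].round(1))
E
python3 - <<'E'
from h import *
c,R,t=cam("wrist");o=bot.get_obs();T=Ro.from_quat(o["tool_rot"]).as_matrix()
print("wristcam in tool",T.T@(-R.T@t-o["eef_pos"]), "axis",T.T@R[2])
for n in("top","scene"):
    D=np.load(n+".npz");W=D["W"];im=D["im"];hsv=cv2.cvtColor(im,cv2.COLOR_RGB2HSV).astype(int);K=D["K"]
    # plate outline: low saturation around the pad, rays cast onto z=12mm
    v,u=np.indices(W.shape[:2]);r=np.stack([(u-K[2])/K[0],(v-K[3])/K[1],np.ones(u.shape)],-1)@D["R"];C=-D["R"].T@D["t"]
    P=C+r*((.012-C[2])/r[...,2])[...,None]
    m=((hsv[...,1]<75)&(hsv[...,2]>70)&(P[...,0]>.45)&(P[...,0]<.66)&(abs(P[...,1]-.016)<.09)).astype(np.uint8)
    k,l,st,ce=cv2.connectedComponentsWithStats(m);k=1+np.argmax(st[1:,4])
    print(n,"plate",cv2.minAreaRect(P[l==k][:,:2].astype(np.float32)))
    rd=(hsv[...,1]>150)&((hsv[...,0]<8)|(hsv[...,0]>172))&(W[...,0]>.5)&(abs(W[...,1])<.08)&(W[...,2]>.05)
    q=W[rd];print("red",len(q),q.mean(0),q.min(0),q.max(0))
    q=W[(W[...,2]>.03)&(W[...,0]>.35)&(W[...,0]<.6)&(W[...,1]<-.32)&(W[...,1]>-.5)];print("vise",q.min(0),q.max(0))
    q=W[(W[...,2]>.02)&(W[...,0]>.4)&(W[...,0]<.6)&(W[...,1]<-.22)&(W[...,1]>-.37)];print("near",len(q),q.min(0) if len(q) else 0)
plan(.49,-.28,.25,135)
E
```

```text
wristcam in tool [ 0.08156276 -0.00014339 -0.14284322] axis [-0.31726931 -0.00095105  0.948335  ]
top plate ((0.5633891820907593, 0.020775306969881058), (0.16930058598518372, 0.10337416082620621), 5.393089294433594)
red 52 [0.64527104 0.0287316  0.13538356] [0.63602218 0.02261266 0.0942955 ] [0.65894445 0.03700041 0.15585465]
vise [ 0.35016518 -0.49992552  0.03047614] [ 0.48976995 -0.40389155  0.08946499]
near 0 0
scene plate ((0.5697027444839478, 0.03210889920592308), (0.1931770294904709, 0.12866580486297607), 5.979821681976318)
red 123 [0.64413141 0.02497429 0.12315116] [0.6350155  0.01834868 0.08917859] [0.65772322 0.03242397 0.15418759]
vise [ 0.35011295 -0.49995883  0.03014682] [ 0.48638685 -0.40681291  0.08863477]
near 0 0
at [0.1805 0.4657 0.2306] ang 68.8 delta [-1.8602 -1.9451 -0.0614] yaw -1.4708 clock 0.1 F [ 0.9 -0.1 -0.8]
```

jog_arm([
  {"delta_pos": [-0.93,-0.97,-0.06],"yaw": -0.74,"fingers": 0.85},
  {"delta_pos": [-0.93,-0.97,-0.06],"yaw": -0.74,"fingers": 0.85},
  {"delta_pos": [-0.93,-0.97,-0.06],"yaw": -0.74,"fingers": 0.85},
  {"delta_pos": [-0.93,-0.97,-0.06],"yaw": -0.74,"fingers": 0.85},
  {"delta_pos": [-0.93,-0.97,-0.06],"yaw": -0.74,"fingers": 0.85},
  {"delta_pos": [-0.93,-0.97,-0.06],"yaw": -0.74,"fingers": 0.85},
  {"delta_pos": [-0.93,-0.97,-0.06],"yaw": -0.74,"fingers": 0.85},
  {"delta_pos": [-0.93,-0.97,-0.06],"yaw": -0.74,"fingers": 0.85},
  {"delta_pos": [-0.93,-0.97,-0.06],"yaw": -0.74,"fingers": 0.85},
  {"delta_pos": [-0.93,-0.97,-0.06],"yaw": -0.74,"fingers": 0.85},
  {"delta_pos": [-0.93,-0.97,-0.06],"yaw": -0.74,"fingers": 0.85},
  {"delta_pos": [-0.93,-0.97,-0.06],"yaw": -0.74,"fingers": 0.85},
])

```text
clock: 1.35
eef_pos: [0.3352, 0.0948, 0.2491]
tool_rot: [-0.106, 0.994, 0.0, -0.0]
ft_force: [0.3, -0.1, -0.2]
grip_width: 0.0727
grasp_force: 0.0
```

```bash
python3 -c "
from h import *
plan(.49,-.28,.2,135)"
```

```text
at [0.3352 0.0948 0.2491] ang 102.2 delta [-0.2405 -1.3302  0.163 ] yaw -0.729 clock 1.4 F [ 0.3 -0.1 -0.2]
```

jog_arm([
  {"delta_pos": [-0.18,-1,0],"yaw": -0.73,"fingers": 0.85},
  {"delta_pos": [-0.18,-1,0],"yaw": -0.73,"fingers": 0.85},
  {"delta_pos": [-0.18,-1,0],"yaw": -0.73,"fingers": 0.85},
  {"delta_pos": [-0.18,-1,0],"yaw": -0.73,"fingers": 0.85},
  {"delta_pos": [-0.18,-1,0],"yaw": -0.73,"fingers": 0.85},
  {"delta_pos": [-0.18,-1,0],"yaw": -0.73,"fingers": 0.85},
  {"delta_pos": [-0.18,-1,0],"yaw": -0.73,"fingers": 0.85},
  {"delta_pos": [-0.18,-1,0],"yaw": -0.73,"fingers": 0.85},
  {"delta_pos": [-0.18,-1,0],"yaw": -0.73,"fingers": 0.85},
])

```text
clock: 2.25
eef_pos: [0.4517, -0.1871, 0.2484]
tool_rot: [-0.383, 0.924, 0.001, -0.001]
ft_force: [0.2, 1.0, 0.3]
grip_width: 0.0728
grasp_force: 0.0
```

```bash
python3 -c "
from h import *
plan(.495,-.286,.12,135)"
```

```text
at [ 0.4517 -0.1871  0.2484] ang 135.0 delta [ 0.1308 -0.3362  0.4272] yaw -0.0 clock 2.2 F [0.2 1.  0.3]
```

jog_arm([
  {"delta_pos": [0.13,-0.34,0.43],"yaw": 0,"fingers": 0.85},
  {"delta_pos": [0.13,-0.34,0.43],"yaw": 0,"fingers": 0.85},
  {"delta_pos": [0.13,-0.34,0.43],"yaw": 0,"fingers": 0.85},
  {"delta_pos": [0.13,-0.34,0.43],"yaw": 0,"fingers": 0.85},
  {"delta_pos": [0.13,-0.34,0.43],"yaw": 0,"fingers": 0.85},
  {"delta_pos": [0.13,-0.34,0.43],"yaw": 0,"fingers": 0.85},
])

```text
clock: 2.85
eef_pos: [0.4961, -0.2855, 0.1207]
tool_rot: [-0.384, 0.924, 0.001, -0.0]
ft_force: [0.2, 0.2, 0.6]
grip_width: 0.0725
grasp_force: 0.0
```

```bash
python3 - <<'E'
from h import *
c,R,t=cam("wrist");W=pts(c,R,t);save("w1.png",c["image"])
hsv=cv2.cvtColor(c["image"],cv2.COLOR_RGB2HSV)
m=((W[...,2]>.003)&(W[...,2]<.016)&(np.hypot(W[...,0]-.495,W[...,1]+.286)<.035)&(hsv[...,1]<80)).astype(np.uint8)
n,l,st,ce=cv2.connectedComponentsWithStats(m);k=1+np.argmax(st[1:,4])
q=W[l==k];print(st[k],cv2.minEnclosingCircle(q[:,:2].astype(np.float32)),q.max(0))
plan(.495,-.286,.03,135)
E
```

```text
[ 252  174   55   53 2094] ((0.4958969056606293, -0.28900638222694397), 0.02332257479429245) [ 0.51898268 -0.26607156  0.01075731]
at [ 0.4965 -0.2858  0.1217] ang 135.1 delta [0.0042 0.0034 0.3057] yaw 0.0025 clock 2.9 F [ 0.5 -0.1  0.7]
```

View pics/w1.png

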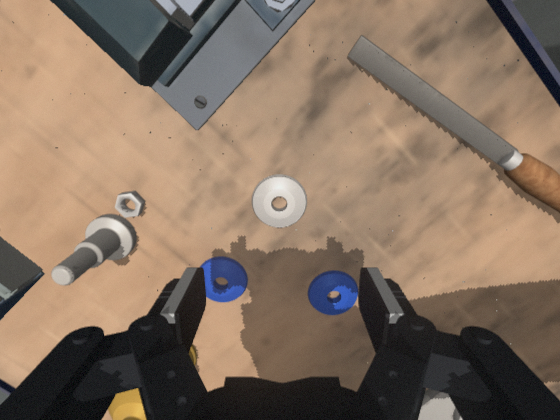

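```bash
python3 -c "
from h import *
plan(.4955,-.288,-.002,135)"
```

```text
at [ 0.4965 -0.2858  0.1217] ang 135.1 delta [ 0.0079 -0.0023  0.4123] yaw 0.0025 clock 2.9 F [ 0.5 -0.1  0.7]
```

jog_arm([
  {"delta_pos": [0.008,-0.002,0.15],"yaw": 0,"fingers": 0.8},
  {"delta_pos": [0.008,-0.002,0.28],"yaw": 0,"fingers": 0.8},
  {"delta_pos": [0.008,-0.002,0.36],"yaw": 0,"fingers": 0.8},
  {"delta_pos": [0.008,-0.002,0.39],"yaw": 0,"fingers": 0.8},
  {"delta_pos": [0.008,-0.002,0.405],"yaw": 0,"fingers": 0.7},
  {"delta_pos": [0.008,-0.002,0.41],"yaw": 0,"fingers": 0.65},
  {"delta_pos": [0.008,-0.002,0.41],"yaw": 0,"fingers": 0.62},
  {"delta_pos": [0.008,-0.002,0.41],"yaw": 0,"fingers": 0.62},
])

```text
clock: 3.7
eef_pos: [0.4957, -0.2904, -0.0011]
tool_rot: [-0.382, 0.924, -0.001, 0.001]
ft_force: [0.0, 0.6, -0.7]
grip_width: 0.053
grasp_force: 0.0
```

```bash
python3 - <<'E'
from h import *
c,R,t=cam("wrist");save("w2.png",c["image"])
plan(.4955,-.288,-.002,135)
E
```

```text
at [ 0.4955 -0.2903 -0.0013] ang 135.0 delta [-0.0054  0.0056  0.0022] yaw -0.0009 clock 3.8 F [-0.8 -0.  -0.6]
```

View pics/w2.png

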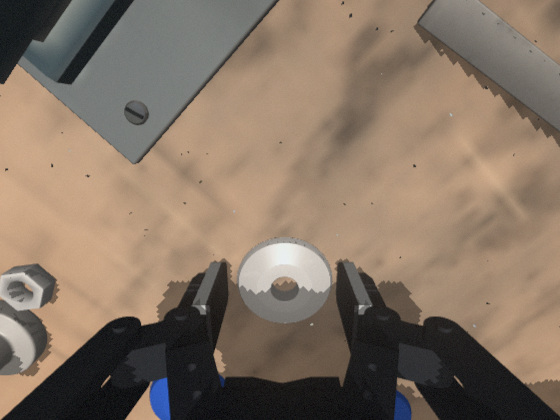

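jog_arm([
  {"delta_pos": [0,0,0.007],"yaw": 0,"fingers": 0.62},
  {"delta_pos": [0,0,0.007],"yaw": 0,"fingers": 0.62},
])

```text
clock: 3.95
eef_pos: [0.4955, -0.2904, -0.0035]
tool_rot: [-0.382, 0.924, -0.001, 0.001]
ft_force: [-1.0, 0.3, 4.6]
grip_width: 0.0527
grasp_force: 2.9
```

jog_arm([
  {"delta_pos": [0,0,0.007],"yaw": 0,"fingers": 0.62},
  {"delta_pos": [0,0,0.007],"yaw": 0,"fingers": 0.62},
])

```text
clock: 4.15
eef_pos: [0.4955, -0.2904, -0.0036]
tool_rot: [-0.382, 0.924, -0.001, 0.001]
ft_force: [-4.4, 2.3, 17.2]
grip_width: 0.0533
grasp_force: 9.1
```

jog_arm([
  {"delta_pos": [0,0,-0.013],"yaw": 0,"fingers": 0.62},
  {"delta_pos": [0,0,-0.013],"yaw": 0,"fingers": 0.5},
  {"delta_pos": [0,0,-0.013],"yaw": 0,"fingers": 0.4},
  {"delta_pos": [0,0,-0.013],"yaw": 0,"fingers": 0.4},
  {"delta_pos": [0,0,-0.013],"yaw": 0,"fingers": 0.4},
  {"delta_pos": [0,0,-0.013],"yaw": 0,"fingers": 0.4},
])

```text
clock: 4.75
eef_pos: [0.4952, -0.2902, -0.0012]
tool_rot: [-0.382, 0.924, -0.001, 0.001]
ft_force: [-2.7, 2.2, 12.5]
grip_width: 0.0406
grasp_force: 58.8
```

```bash
python3 - <<'E'
from h import *
c,R,t=cam("wrist");save("w3.png",cv2.resize(c["image"][200:400,140:420],None,fx=2.5,fy=2.5))
o=bot.get_obs();T=Ro.from_quat(o["tool_rot"]).as_matrix()
for z in(0,-.006): 
  p=R@(o["eef_pos"]+T@np.array([0,0,z]))+t;print(c["fx"]*p[0]/p[2]+c["cx"],c["fy"]*p[1]/p[2]+c["cy"])
print(o["grip_width"],o["grasp_force"],o["ft_force"])
E
```

```text
281.9830490590356 274.54627364093756
281.9899326721219 280.87591847713986
0.040786205960752844 58.805291508324444 [-3.26274419  2.54191848 12.77543831]
```

View pics/w3.png

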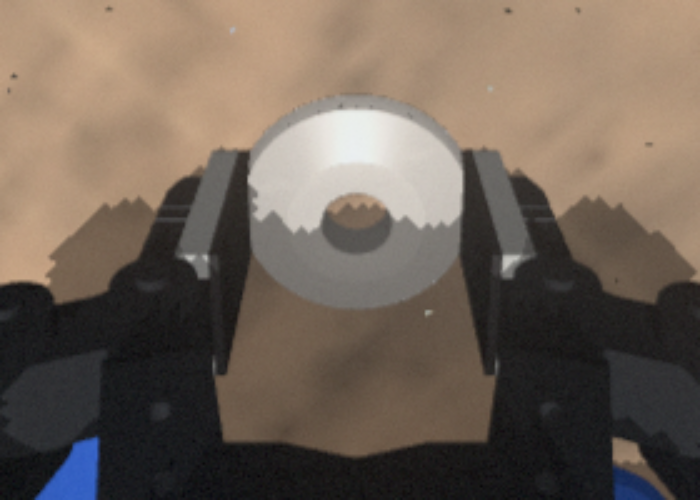

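jog_arm([
  {"delta_pos": [0,0,-0.01],"yaw": 0,"fingers": 0.4},
  {"delta_pos": [0,0,-0.04],"yaw": 0,"fingers": 0.4},
  {"delta_pos": [0,0,-0.06],"yaw": 0,"fingers": 0.4},
  {"delta_pos": [0,0,-0.06],"yaw": 0,"fingers": 0.4},
  {"delta_pos": [0,0,-0.06],"yaw": 0,"fingers": 0.4},
])

```text
clock: 5.3
eef_pos: [0.4947, -0.2899, 0.015]
tool_rot: [-0.382, 0.924, -0.0, 0.0]
ft_force: [-0.7, -0.9, -0.9]
grip_width: 0.0402
grasp_force: 60.6
```

```bash
python3 - <<'E'
from h import *
c,R,t=cam("wrist");W=pts(c,R,t);save("w4.png",cv2.resize(c["image"][200:400,140:420],None,fx=2.5,fy=2.5))
o=bot.get_obs();p=o["eef_pos"];T=Ro.from_quat(o["tool_rot"]).as_matrix()
L=(W-p)@T   # tool frame
hsv=cv2.cvtColor(c["image"],cv2.COLOR_RGB2HSV)
m=((abs(L[...,1])<.019)&(abs(L[...,0])<.03)&(W[...,2]>.012)&(W[...,2]<.06)&(hsv[...,1]<70)&(hsv[...,2]>60))
q=L[m];print(len(q),q.min(0),q.max(0),np.percentile(q,[2,50,98],axis=0))
A=np.c_[q[:,:2],np.ones(len(q))];print("tilt fit",np.linalg.lstsq(A,q[:,2],rcond=None)[0])
print(o["grip_width"],o["grasp_force"],o["ft_force"],p)
E
```

```text
5644 [-0.02379547 -0.01897438 -0.01181316] [ 0.02159762  0.01899804 -0.00107151] [[-0.02074633 -0.01789816 -0.01110488]
 [ 0.00340862 -0.00025886 -0.00868581]
 [ 0.0202365   0.01783126 -0.00348644]]
tilt fit [ 0.03612331 -0.00138863 -0.00848114]
0.04009736859618236 60.581833423348144 [ 0.22824912  0.17673041 -1.90354421] [ 0.49446717 -0.28974338  0.01478376]
```

View pics/w4.png

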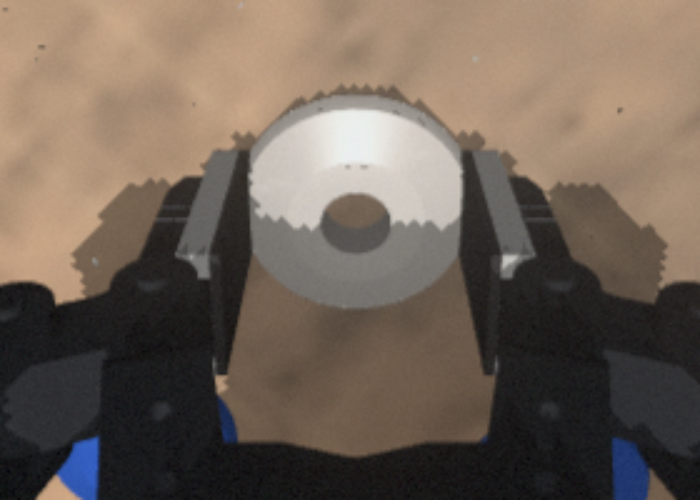

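Flange is held level (lifted 16 mm). Carrying it up and over to a point in front of the pad.

```bash
python3 -c "
from h import *
plan(.48,-.15,.11,115)
plan(.47,.015,.11,95)"
```

```text
at [ 0.4945 -0.2897  0.0148] ang 135.0 delta [-0.295   0.3638 -0.3173] yaw 0.4435 clock 5.3 F [ 0.2  0.2 -1.9]
at [ 0.4945 -0.2897  0.0148] ang 135.0 delta [-0.66    0.7766 -0.3172] yaw 0.8879 clock 5.3 F [ 0.2  0.2 -1.9]
```

jog_arm([
  {"delta_pos": [0,0,-0.1],"yaw": 0,"fingers": 0.4},
  {"delta_pos": [0,0,-0.22],"yaw": 0,"fingers": 0.4},
  {"delta_pos": [-0.06,0.08,-0.32],"yaw": 0.1,"fingers": 0.4},
  {"delta_pos": [-0.14,0.17,-0.32],"yaw": 0.2,"fingers": 0.4},
  {"delta_pos": [-0.22,0.26,-0.32],"yaw": 0.3,"fingers": 0.4},
  {"delta_pos": [-0.31,0.36,-0.32],"yaw": 0.42,"fingers": 0.4},
  {"delta_pos": [-0.4,0.47,-0.32],"yaw": 0.54,"fingers": 0.4},
  {"delta_pos": [-0.49,0.57,-0.32],"yaw": 0.66,"fingers": 0.4},
  {"delta_pos": [-0.57,0.67,-0.32],"yaw": 0.77,"fingers": 0.4},
  {"delta_pos": [-0.63,0.74,-0.32],"yaw": 0.85,"fingers": 0.4},
  {"delta_pos": [-0.66,0.777,-0.32],"yaw": 0.89,"fingers": 0.4},
  {"delta_pos": [-0.66,0.777,-0.32],"yaw": 0.89,"fingers": 0.4},
])

```text
clock: 6.55
eef_pos: [0.4694, 0.0169, 0.1107]
tool_rot: [-0.045, 0.999, 0.0, -0.0]
ft_force: [-0.1, -0.9, -0.6]
grip_width: 0.0404
grasp_force: 60.9
```

```bash
python3 - <<'E'
from h import *
c,R,t=cam("wrist");W=pts(c,R,t)
o=bot.get_obs();p=o["eef_pos"];T=Ro.from_quat(o["tool_rot"]).as_matrix();L=(W-p)@T
def circ(m):
    n,l,st,ce=cv2.connectedComponentsWithStats(m.astype(np.uint8));k=1+np.argmax(st[1:,4]);q=W[l==k];return st[k],q
reg=(abs(W[...,0]-.509)<.04)&(abs(W[...,1]-.016)<.04)
s,q=circ(reg&(abs(W[...,2]-.024)<.004));print("pad",s,cv2.minEnclosingCircle(q[:,:2].astype(np.float32)),q.mean(0))
m=(abs(L[...,1])<.019)&(abs(L[...,0])<.03)&(L[...,2]<.003)&(L[...,2]>-.02)
q=L[m];print("flange",len(q),np.percentile(q,[1,50,99],axis=0),"lowest",q[:,2].max())
pl=(abs(W[...,2]-.012)<.003)&(abs(W[...,0]-.56)<.12)&(abs(W[...,1]-.02)<.09)
s,q=circ(pl);print("plate",s,cv2.minAreaRect(q[:,:2].astype(np.float32)))
f=(W[...,2]>.06)&(W[...,0]>.53)&(abs(W[...,1]-.02)<.06);q=W[f];print("clamp",len(q),q.min(0) if len(q) else 0,q.max(0) if len(q) else 0)
save("w5.png",c["image"]);print(o["grip_width"],o["grasp_force"])
plan(.509,.016,.06,95)
E
```

```text
pad [270 277  24  13 214] ((0.5269404649734497, 0.021548185497522354), 0.009409334510564804) [0.52632092 0.02107486 0.02384783]
flange 5647 [[-0.02164856 -0.01839476 -0.01094456]
 [ 0.00356433  0.00050352 -0.00845042]
 [ 0.02086661  0.01848756 -0.00264635]] lowest -0.0008203922059138655
plate [ 211  222  125   48 2816] ((0.5003418922424316, 0.012483343482017517), (0.04052311182022095, 0.10026700794696808), 5.803737640380859)
clamp 1 [0.58954037 0.02284253 0.06042145] [0.58954037 0.02284253 0.06042145]
0.040326937099877155 60.91527736876742
at [0.4697 0.0158 0.1108] ang 95.1 delta [-0.1308 -0.0108  0.1691] yaw 0.0015 clock 6.6 F [ 0.2 -0.1 -1.6]
```

View pics/w5.png

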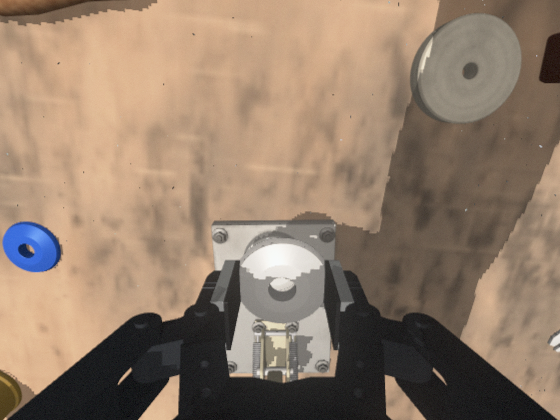

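jog_arm([
  {"delta_pos": [-0.05,-0.005,0.05],"yaw": 0,"fingers": 0.4},
  {"delta_pos": [-0.1,-0.007,0.11],"yaw": 0,"fingers": 0.4},
  {"delta_pos": [-0.13,-0.007,0.17],"yaw": 0,"fingers": 0.4},
  {"delta_pos": [-0.134,-0.007,0.22],"yaw": 0,"fingers": 0.4},
  {"delta_pos": [-0.134,-0.007,0.25],"yaw": 0,"fingers": 0.4},
  {"delta_pos": [-0.134,-0.007,0.265],"yaw": 0,"fingers": 0.4},
  {"delta_pos": [-0.134,-0.007,0.265],"yaw": 0,"fingers": 0.4},
])

```text
clock: 7.3
eef_pos: [0.5096, 0.0158, 0.0311]
tool_rot: [-0.043, 0.999, -0.0, -0.001]
ft_force: [-0.4, -0.1, -1.1]
grip_width: 0.0404
grasp_force: 60.9
```

```bash
python3 - <<'E'
from h import *
c,R,t=cam("wrist");W=pts(c,R,t);save("w6.png",c["image"])
o=bot.get_obs();p=o["eef_pos"]
pl=(abs(W[...,2]-.012)<.003)&(abs(W[...,0]-.50)<.06)&(abs(W[...,1]-.015)<.07)
n,l,st,ce=cv2.connectedComponentsWithStats(pl.astype(np.uint8));k=1+np.argmax(st[1:,4]);q=W[l==k];r=cv2.minAreaRect(q[:,:2].astype(np.float32));print(r,cv2.boxPoints(r))
d=W[(abs(W[...,2]-.024)<.003)&(np.hypot(W[...,0]-.51,W[...,1]-.0145)<.035)];print("pad",len(d),d.min(0) if len(d) else 0,d.max(0) if len(d) else 0)
plan(.51,.0145,.024,95)
E
```

```text
((0.5097985863685608, 0.013818424195051193), (0.059299152344465256, 0.10033544152975082), 5.661531448364258) [[ 0.47534448  0.06081645]
 [ 0.48524278 -0.03902956]
 [ 0.5442527  -0.0331796 ]
 [ 0.5343544   0.06666641]]
pad 1348 [ 0.48635934 -0.00957936  0.02100275] [0.52301955 0.03659222 0.02582942]
at [0.5102 0.016  0.0317] ang 94.9 delta [ 0.001  -0.0049  0.0255] yaw -0.0026 clock 7.3 F [ 0.2 -0.8 -1.4]
```

View pics/w6.png

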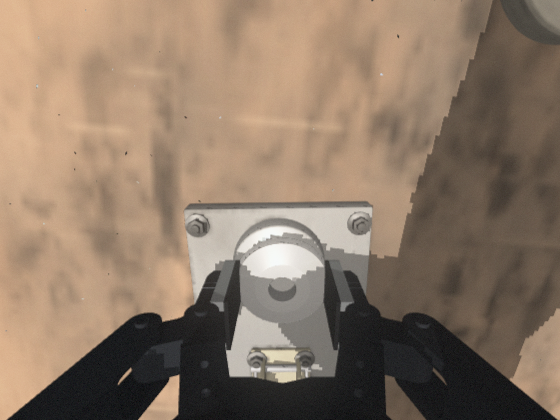

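jog_arm([
  {"delta_pos": [0,-0.006,0.01],"yaw": 0,"fingers": 0.4},
  {"delta_pos": [0,-0.006,0.018],"yaw": 0,"fingers": 0.4},
  {"delta_pos": [0,-0.006,0.022],"yaw": 0,"fingers": 0.4},
  {"delta_pos": [0,-0.006,0.022],"yaw": 0,"fingers": 0.4},
])

```text
clock: 7.75
eef_pos: [0.5103, 0.0146, 0.0249]
tool_rot: [-0.043, 0.999, 0.0, 0.0]
ft_force: [-0.1, 0.1, -1.1]
grip_width: 0.0403
grasp_force: 60.9
```

jog_arm([
  {"delta_pos": [0,0,0.004],"yaw": 0,"fingers": 0.4},
  {"delta_pos": [0,0,0.004],"yaw": 0,"fingers": 0.4},
])

```text
clock: 7.95
eef_pos: [0.5104, 0.0147, 0.0237]
tool_rot: [-0.043, 0.999, -0.0, -0.0]
ft_force: [0.0, -0.2, -0.7]
grip_width: 0.0409
grasp_force: 60.9
```

jog_arm([
  {"delta_pos": [0,0,0.004],"yaw": 0,"fingers": 0.4},
  {"delta_pos": [0,0,0.004],"yaw": 0,"fingers": 0.4},
])

```text
clock: 8.15
eef_pos: [0.5106, 0.0146, 0.023]
tool_rot: [-0.043, 0.999, -0.0, 0.0]
ft_force: [-1.1, -0.5, 3.3]
grip_width: 0.0403
grasp_force: 61.4
```

jog_arm([
  {"delta_pos": [0,0,0.003],"yaw": 0,"fingers": 0.4},
  {"delta_pos": [0,0,0.003],"yaw": 0,"fingers": 0.4},
])

```text
clock: 8.35
eef_pos: [0.5105, 0.0146, 0.0228]
tool_rot: [-0.043, 0.999, -0.0, 0.0]
ft_force: [-2.9, 0.5, 10.0]
grip_width: 0.0402
grasp_force: 62.2
```

jog_arm([
  {"delta_pos": [0,0,-0.002],"yaw": 0,"fingers": 0.5},
  {"delta_pos": [0,0,-0.002],"yaw": 0,"fingers": 0.6},
  {"delta_pos": [0,0,-0.002],"yaw": 0,"fingers": 0.75},
  {"delta_pos": [0,0,-0.002],"yaw": 0,"fingers": 0.85},
  {"delta_pos": [0,0,-0.002],"yaw": 0,"fingers": 0.85},
  {"delta_pos": [0,0,-0.05],"yaw": 0,"fingers": 0.85},
  {"delta_pos": [0,0,-0.13],"yaw": 0,"fingers": 0.85},
  {"delta_pos": [0.1,0,-0.25],"yaw": 0,"fingers": 0.85},
  {"delta_pos": [0.2,0,-0.35],"yaw": 0,"fingers": 0.85},
  {"delta_pos": [0.25,0,-0.4],"yaw": 0,"fingers": 0.85},
  {"delta_pos": [0.25,0,-0.4],"yaw": 0,"fingers": 0.85},
])

```text
clock: 9.45
eef_pos: [0.4355, 0.0081, 0.1439]
tool_rot: [-0.043, 0.999, -0.0, 0.002]
ft_force: [0.5, 0.1, -0.0]
grip_width: 0.0722
grasp_force: 0.0
```

```bash
python3 - <<'E'
from h import *
for n in("wrist","top"):
    c,R,t=cam(n);W=pts(c,R,t)
    if n=="wrist": save("w7.png",c["image"])
    m=(abs(W[...,2]-.029)<.0065)&(W[...,2]>.0265)&(np.hypot(W[...,0]-.51,W[...,1]-.0145)<.04)
    q=W[m];print(n,len(q),cv2.minEnclosingCircle(q[:,:2].astype(np.float32)),q.max(0))
    A=np.c_[q[:,:2],np.ones(len(q))];print(np.linalg.lstsq(A,q[:,2],rcond=None)[0])
    hsv=cv2.cvtColor(c["image"],cv2.COLOR_RGB2HSV).astype(int)
    rd=(hsv[...,1]>150)&((hsv[...,0]<8)|(hsv[...,0]>172))&(W[...,0]>.5)&(abs(W[...,1])<.08)&(W[...,2]>.05)
    q=W[rd];print("red",len(q),np.round([q.mean(0),q.min(0),q.max(0)],3) if len(q) else 0)
plan(.42,.0,.2,95)
E
```

```text
wrist 1675 ((0.5118431448936462, 0.014475955627858639), 0.023313259705901146) [0.53448326 0.03753973 0.03510256]
[0.03591058 0.00221487 0.01274826]
red 0 0
top 3 ((0.5326454043388367, 0.017014652490615845), 0.006395546719431877) [0.53280472 0.02330818 0.02958093]
[-9.40019609 -0.14326842  5.03742176]
red 52 [[0.645 0.029 0.136]
 [0.636 0.023 0.093]
 [0.659 0.037 0.156]]
at [0.4363 0.0082 0.1418] ang 94.9 delta [ 0.056  -0.0226 -0.194 ] yaw -0.002 clock 9.6 F [ 0.2 -0.5 -0.5]
```

View pics/w7.png

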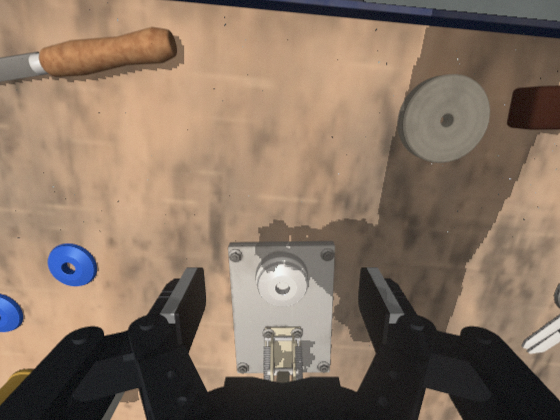

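The flange lies flat and centred on the pad at (282,283) in the wrist view. Its centre is about 2 mm from the pad centre. Next I check the clearance behind the lever.

```bash
python3 - <<'E'
from h import *
for n in("top","scene"):
    W=np.load(n+".npz")["W"]
    for z0,z1 in((.02,.05),(.05,.08),(.08,.11),(.11,.2),(.2,.4)):
        q=W[(W[...,0]>.665)&(W[...,0]<.9)&(abs(W[...,1]-.03)<.09)&(W[...,2]>z0)&(W[...,2]<z1)]
        print(n,z0,len(q),np.round(np.percentile(q[:,0],[0,2,50]),3) if len(q) else "")
plan(.6,.02,.25,95)
E
```

```text
top 0.02 1630 [0.683 0.687 0.741]
top 0.05 33 [0.802 0.802 0.809]
top 0.08 38 [0.788 0.79  0.798]
top 0.11 406 [0.749 0.751 0.767]
top 0.2 0 
scene 0.02 1790 [0.682 0.686 0.751]
scene 0.05 376 [0.785 0.793 0.808]
scene 0.08 248 [0.771 0.778 0.798]
scene 0.11 465 [0.747 0.752 0.769]
scene 0.2 0 
at [0.4363 0.0082 0.1418] ang 94.9 delta [-0.5478 -0.0075 -0.3596] yaw -0.002 clock 9.6 F [ 0.2 -0.5 -0.5]
```

```bash
cat > push.py <<'E'
from h import *
a=np.radians(5.5);pad=np.array([.510,.0143]);O=pad+.045*np.array([np.cos(a),np.sin(a)])
def tcp(th,gap=0):
    s=1.39-th;phi=np.radians(60.1)+s;b=np.radians(83.2)+s
    n=np.array([np.cos(b-np.pi/2),np.sin(b-np.pi/2)])
    G=np.array([.04,.044])+.112*np.array([np.cos(phi),np.sin(phi)])
    C=G+(.010+gap)*n; X=C+[.011,0]
    w=O+X[0]*np.array([np.cos(a),np.sin(a)]);return w[0],w[1],X[1]
E
python3 - <<'E'
from push import *
for th in(1.39,1.2,1,.8,.6,.5,.4,.3):print(th,np.round(tcp(th),4))
x,y,z=tcp(1.39,.013);plan(.6,.023,.26,95.5);plan(x,y,.26,95.5);plan(x,y,z,95.5)
E
```

```text
1.39 [0.671  0.0298 0.1399]
1.2 [0.6518 0.028  0.1506]
1 [0.6298 0.0258 0.1577]
0.8 [0.6068 0.0236 0.1603]
0.6 [0.5838 0.0214 0.1582]
0.5 [0.5726 0.0203 0.1555]
0.4 [0.5617 0.0193 0.1516]
0.3 [0.5512 0.0183 0.1467]
at [0.4363 0.0082 0.1418] ang 94.9 delta [-0.5487  0.0025 -0.3929] yaw -0.0131 clock 9.6 F [ 0.2 -0.5 -0.5]
at [0.4363 0.0082 0.1418] ang 94.9 delta [-0.8295  0.0052 -0.3924] yaw -0.0131 clock 9.6 F [ 0.2 -0.5 -0.5]
at [0.4363 0.0082 0.1418] ang 94.9 delta [-0.8288  0.0053  0.013 ] yaw -0.0131 clock 9.6 F [ 0.2 -0.5 -0.5]
```

jog_arm([
  {"delta_pos": [0,0,-0.15],"yaw": 0,"fingers": 0.3},
  {"delta_pos": [0,0,-0.3],"yaw": 0,"fingers": 0},
  {"delta_pos": [-0.1,0,-0.39],"yaw": 0,"fingers": 0},
  {"delta_pos": [-0.24,0,-0.39],"yaw": 0,"fingers": 0},
  {"delta_pos": [-0.38,0,-0.39],"yaw": 0,"fingers": 0},
  {"delta_pos": [-0.52,0,-0.39],"yaw": -0.01,"fingers": 0},
  {"delta_pos": [-0.65,0,-0.39],"yaw": -0.01,"fingers": 0},
  {"delta_pos": [-0.77,0.005,-0.39],"yaw": -0.01,"fingers": 0},
  {"delta_pos": [-0.83,0.005,-0.39],"yaw": -0.01,"fingers": 0},
  {"delta_pos": [-0.83,0.005,-0.39],"yaw": -0.01,"fingers": 0},
  {"delta_pos": [-0.83,0.005,-0.39],"yaw": -0.01,"fingers": 0},
])

```text
clock: 10.65
eef_pos: [0.6836, 0.0311, 0.2558]
tool_rot: [-0.047, 0.999, -0.0, -0.002]
ft_force: [0.2, -0.5, -0.1]
grip_width: 0.0003
grasp_force: 0.0
```

```bash
python3 - <<'E'
from push import *
x,y,z=tcp(1.39,.013);plan(x,y,z,95.5)
E
```

```text
at [0.6836 0.0311 0.2558] ang 95.4 delta [-2.500e-03 -2.000e-04  3.916e-01] yaw -0.0029 clock 10.7 F [ 0.2 -0.5 -0.1]
```

jog_arm([
  {"delta_pos": [-0.005,0,0.1],"yaw": 0,"fingers": 0},
  {"delta_pos": [-0.005,0,0.2],"yaw": 0,"fingers": 0},
  {"delta_pos": [-0.005,0,0.29],"yaw": 0,"fingers": 0},
  {"delta_pos": [-0.005,0,0.35],"yaw": 0,"fingers": 0},
  {"delta_pos": [-0.005,0,0.39],"yaw": 0,"fingers": 0},
  {"delta_pos": [-0.005,0,0.4],"yaw": 0,"fingers": 0},
  {"delta_pos": [-0.005,0,0.4],"yaw": 0,"fingers": 0},
])

```text
clock: 11.35
eef_pos: [0.6849, 0.0311, 0.1391]
tool_rot: [-0.047, 0.999, 0.0, 0.0]
ft_force: [0.3, 0.0, 0.8]
grip_width: -0.0002
grasp_force: 0.0
```

```bash
python3 - <<'E'
from push import *
for th in(1.39,1.2,1,.8,.6,.5,.4,.3,.2,.1):plan(*tcp(th),95.5)
E
```

```text
at [0.6849 0.0311 0.1391] ang 95.4 delta [ 0.0464  0.0001 -0.0027] yaw -0.0031 clock 11.3 F [0.3 0.  0.8]
at [0.6849 0.0311 0.1391] ang 95.4 delta [ 1.107e-01 -1.000e-04 -3.840e-02] yaw -0.0031 clock 11.3 F [0.3 0.  0.8]
at [0.6849 0.0311 0.1391] ang 95.4 delta [ 0.1844 -0.0003 -0.0621] yaw -0.0031 clock 11.3 F [0.3 0.  0.8]
at [0.6849 0.0311 0.1391] ang 95.4 delta [ 0.2613 -0.0005 -0.0707] yaw -0.0031 clock 11.3 F [0.3 0.  0.8]
at [0.6849 0.0311 0.1391] ang 95.4 delta [ 0.3384 -0.0007 -0.0638] yaw -0.0031 clock 11.3 F [0.3 0.  0.8]
at [0.6849 0.0311 0.1391] ang 95.4 delta [ 0.3761 -0.0007 -0.0546] yaw -0.0031 clock 11.3 F [0.3 0.  0.8]
at [0.6849 0.0311 0.1391] ang 95.4 delta [ 0.4126 -0.0008 -0.0418] yaw -0.0031 clock 11.3 F [0.3 0.  0.8]
at [0.6849 0.0311 0.1391] ang 95.4 delta [ 0.4477 -0.0009 -0.0253] yaw -0.0031 clock 11.3 F [0.3 0.  0.8]
at [0.6849 0.0311 0.1391] ang 95.4 delta [ 0.4809 -0.001  -0.0054] yaw -0.0031 clock 11.3 F [0.3 0.  0.8]
at [0.6849 0.0311 0.1391] ang 95.4 delta [ 0.512  -0.0011  0.0177] yaw -0.0031 clock 11.3 F [0.3 0.  0.8]
```

jog_arm([
  {"delta_pos": [0.025,0,0.01],"yaw": 0,"fingers": 0},
  {"delta_pos": [0.05,0,0.005],"yaw": 0,"fingers": 0},
  {"delta_pos": [0.08,0,-0.01],"yaw": 0,"fingers": 0},
  {"delta_pos": [0.11,0,-0.028],"yaw": 0,"fingers": 0},
  {"delta_pos": [0.145,0,-0.04],"yaw": 0,"fingers": 0},
  {"delta_pos": [0.18,0,-0.05],"yaw": 0,"fingers": 0},
  {"delta_pos": [0.22,0,-0.057],"yaw": 0,"fingers": 0},
])

```text
clock: 12.05
eef_pos: [0.6229, 0.025, 0.1583]
tool_rot: [-0.047, 0.999, -0.0, 0.005]
ft_force: [7.1, 0.1, -2.2]
grip_width: -0.0002
grasp_force: 3.0
```

```bash
python3 - <<'E'
from push import *
c,R,t=cam("scene");W=pts(c,R,t);hsv=cv2.cvtColor(c["image"],cv2.COLOR_RGB2HSV).astype(int)
q=W[(hsv[...,1]>150)&((hsv[...,0]<8)|(hsv[...,0]>172))&(W[...,0]>.5)&(abs(W[...,1])<.08)&(W[...,2]>.05)]
print(len(q),q.min(0),q.max(0)) if len(q) else 0
save("s2.png",cv2.resize(c["image"][130:280,200:400],None,fx=3.5,fy=3.5))
for th in(.9,.8,.6,.5,.4,.3,.2,.1):plan(*tcp(th),95.5)
E
```

```text
101 [0.59367658 0.01496721 0.10357201] [0.62128579 0.02853501 0.16912867]
at [0.6208 0.0249 0.1588] ang 95.4 delta [ 0.0081  0.0004 -0.0027] yaw -0.0032 clock 12.1 F [ 3.5  0.  -0.5]
at [0.6208 0.0249 0.1588] ang 95.4 delta [ 0.0468  0.0003 -0.0054] yaw -0.0032 clock 12.1 F [ 3.5  0.  -0.5]
at [0.6208 0.0249 0.1588] ang 95.4 delta [1.239e-01 1.000e-04 9.000e-04] yaw -0.0032 clock 12.1 F [ 3.5  0.  -0.5]
at [0.6208 0.0249 0.1588] ang 95.4 delta [ 0.1616 -0.      0.0098] yaw -0.0032 clock 12.1 F [ 3.5  0.  -0.5]
at [0.6208 0.0249 0.1588] ang 95.4 delta [ 1.982e-01 -1.000e-04  2.240e-02] yaw -0.0032 clock 12.1 F [ 3.5  0.  -0.5]
at [0.6208 0.0249 0.1588] ang 95.4 delta [ 2.334e-01 -2.000e-04  3.860e-02] yaw -0.0032 clock 12.1 F [ 3.5  0.  -0.5]
at [0.6208 0.0249 0.1588] ang 95.4 delta [ 0.2668 -0.0003  0.0582] yaw -0.0032 clock 12.1 F [ 3.5  0.  -0.5]
at [0.6208 0.0249 0.1588] ang 95.4 delta [ 0.2981 -0.0003  0.0811] yaw -0.0032 clock 12.1 F [ 3.5  0.  -0.5]
```

View pics/s2.png

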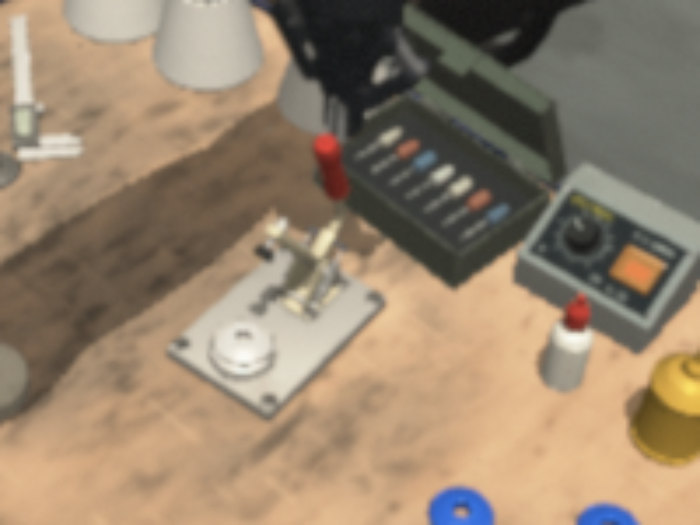

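The lever (grip at crop pixel (330,165)) is moving forward ahead of the fingers, and the flange still sits on the pad. I'll keep pushing.

jog_arm([
  {"delta_pos": [0.03,0,0],"yaw": 0,"fingers": 0},
  {"delta_pos": [0.06,0,0.002],"yaw": 0,"fingers": 0},
  {"delta_pos": [0.09,0,0.006],"yaw": 0,"fingers": 0},
  {"delta_pos": [0.125,0,0.012],"yaw": 0,"fingers": 0},
  {"delta_pos": [0.16,0,0.02],"yaw": 0,"fingers": 0},
  {"delta_pos": [0.18,0,0.027],"yaw": 0,"fingers": 0},
  {"delta_pos": [0.2,0,0.033],"yaw": 0,"fingers": 0},
  {"delta_pos": [0.22,0,0.042],"yaw": 0,"fingers": 0},
  {"delta_pos": [0.235,0,0.048],"yaw": 0,"fingers": 0},
  {"delta_pos": [0.235,0,0.048],"yaw": 0,"fingers": 0},
])

```text
clock: 13.1
eef_pos: [0.5481, 0.0183, 0.1406]
tool_rot: [-0.047, 0.999, 0.0, -0.001]
ft_force: [-0.3, -0.0, -0.1]
grip_width: -0.0001
grasp_force: 0.0
```

jog_arm([
  {"delta_pos": [0,0,-0.1],"yaw": 0,"fingers": 0},
  {"delta_pos": [0,0,-0.25],"yaw": 0,"fingers": 0},
  {"delta_pos": [0.2,0,-0.4],"yaw": 0,"fingers": 0},
  {"delta_pos": [0.4,0,-0.4],"yaw": 0,"fingers": 0},
  {"delta_pos": [0.6,0,-0.4],"yaw": 0,"fingers": 0},
  {"delta_pos": [0.6,0,-0.4],"yaw": 0,"fingers": 0},
  {"delta_pos": [0.6,0,-0.4],"yaw": 0,"fingers": 0},
  {"delta_pos": [0.6,0,-0.4],"yaw": 0,"fingers": 0},
])

```text
clock: 13.9
eef_pos: [0.3702, 0.0015, 0.262]
tool_rot: [-0.047, 0.999, -0.0, 0.001]
ft_force: [0.5, 0.7, 1.0]
grip_width: 0.0
grasp_force: 0.0
```

```bash
python3 - <<'E'
from push import *
c,R,t=cam("scene");W=pts(c,R,t);hsv=cv2.cvtColor(c["image"],cv2.COLOR_RGB2HSV).astype(int)
q=W[(hsv[...,1]>150)&((hsv[...,0]<8)|(hsv[...,0]>172))&(W[...,0]>.4)&(abs(W[...,1])<.08)&(W[...,2]>.05)]
print(len(q),q.min(0),q.max(0)) if len(q) else 0
save("s3.png",cv2.resize(c["image"][160:280,220:360],None,fx=5,fy=5))
print(bot.get_obs())
E
```

```text
112 [0.50609804 0.00535906 0.10567171] [0.5704469  0.02260129 0.13725452]
{'clock': 13.95, 'joint_pos': array([ 4.21212217e-03, -3.15652337e-02, -2.24167946e-01,  1.37598748e+00,
        5.79451341e-05, -8.92993639e-02]), 'joint_vel': array([ 0.0028883 ,  0.03333464,  0.01991906,  0.00027219,  0.00110106,
       -0.00020742]), 'tau': array([-4.79341869e-02, -2.48250389e+01,  2.50000012e+01,  1.65187195e-01,
       -2.70362892e-03, -1.60574414e-04]), 'eef_pos': array([0.37101565, 0.00158036, 0.26178784]), 'tool_rot': array([-4.67387129e-02,  9.98906540e-01, -1.79679395e-05,  1.10330028e-03]), 'ft_force': array([ 1.2373934 , -0.67893575,  0.30223288]), 'ft_torque': array([ 0.0106876 ,  0.00537   , -0.03605712]), 'grasp_force': 0.0, 'grip_width': 0.0002339051778780283}
```

View pics/s3.png

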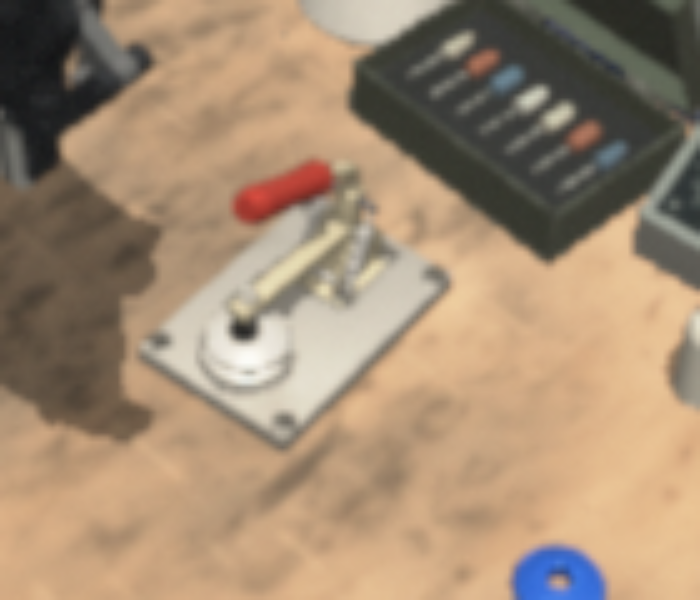

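The clamp has snapped shut: the grip lies over the fixture at (285,188) and the foot stands on the flange at (243,325). The arm is clear of everything, so I'm handing in.

```bash
python3 -c "
from workcell import bot
print(bot.job_done())"
```

```text
the job is handed in; nothing more can be done
None
```

The pale flange is on the pad, within about 2 mm of its centre by the wrist camera. I let go of it with the clamp still open, then the lever was pushed over and the clamp snapped down on it. The job is handed in at about 14 s with the arm clear; the hand-in call returned no verdict.

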